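# Lock the yellow sieve onto the ballast shaker's pan

## Task

Fit the sieve with the yellow band onto the collecting pan of the ballast shaker: lower it upright to the pan's floor with its two black lugs in the gaps between the orange claws, then turn it clockwise seen from above, about a quarter turn, until both lugs are fully under the claws against their stops, and let go. Leave the red and blue sieves where they stand.

Things in the scene. Friction and masses are not known exactly. Their poses are not given: they have to be found in the camera images.
- sieve_yellow: Sieve to fit (mm): steel drum 80 across, 45 high, yellow band. Origin: centre of underside, z up. Yellow carrying bar across the top along x: 86 long, 16 thick in y, 61 to 85 mm up, open below it down to the rim. Two black lugs at the foot along +x and -x, under the bar's ends: 16 wide, 0 to 8 up, reaching 58 mm from the axis. Same after a half turn. 0.2 to 0.35 kg.
- sieve_red: Sieve to leave alone: same shape and frame as the yellow one, with red band and red carrying bar.
- sieve_blue: Sieve to leave alone: same shape and frame as the yellow one, with blue band and blue carrying bar.
- pan: Fixed pan (mm), 176 wide. Origin: centre of underside, z up; floor 45 mm up. Orange claws on +x and -x: 32 wide, overhanging from 47 mm off centre, 57 to 65 up (post 71, from 65 mm off). Sieve drops in freely with its x axis 50 to 90 deg anticlockwise (from above) of pan x; then turns clockwise, easily, no click, to stops where both x axes agree (2 deg). About 7 mm play all round.

How it is judged:
At the end, for the whole second after the job is handed in: The yellow sieve stands at rest on the pan floor (underside within 5 mm of it, 12 mm of the pan centre, upright within 7 degrees), turned home under the claws (its x axis within 15 degrees of the pan x axis); red and blue sieves never moved over 30 mm (horizontal distance between sieve_yellow and pan below 0.012 m and z of sieve_yellow in the frame of pan between 0.04 and 0.05 m and angle between sieve_yellow's own z axis and vertical below 0.12 rad and angle between the x axis of sieve_yellow and the x axis of pan, either way round below 0.26 rad and linear speed of sieve_yellow below 0.02 m/s); the robot touches nothing.
It fails at once if the red sieve is moved more than 30 mm (distance of sieve_red from where it was at the start of the episode above 0.03 m).
It fails at once if the blue sieve is moved more than 30 mm (distance of sieve_blue from where it was at the start of the episode above 0.03 m).
It also fails if it takes over 40 s, if anything falls off the work surface, if the arm or the gripper's body presses on something with over 40 N, if the wrist force passes 120 N, or if a joint passes its speed limit or range.

## Robot

A 7-joint arm with a two-finger parallel gripper is mounted at the origin on the work surface. World frame = base frame: x ahead of the robot, y to its left, z up, the work surface at z = 0. Lengths are in m, angles in rad, forces in N, time in s.
With the tool pointing down it reaches from about 0.425 to 0.95 m from the base axis. Payload 4.7 kg.
Tool frame: the origin (TCP) lies between the finger pads; the fingertips stand 25 mm ahead of it and the grasp point (between the pads) lies 6 mm ahead of it; z points along the fingers, y is the line along which they close (so a half turn about z gives the same grasp; the last joint's range is limited). The gripper opens to 85 mm and grips with 20 to 120 N. Pads are 22 mm wide; open, the fingers measure 114 mm over their backs; the gripper's body (76 mm by 85 mm) begins 54 mm behind the grasp point. The pads swing forward as they close: fully open they stand 13 mm farther back than shut.
Start: joints at [1.193, 0.469, -0.049, 1.532, 0.024, 1.141, -0.082], TCP at [0.231, -0.634, 0.222] pointing down, gripper open.
Joint ranges: [-2.59, 2.59], [-0.33, 1.99], [-1.39, 1.29], [0.1, 2.45], [-1.04, 4.18], [0.21, 1.99], [-2.66, 2.66]. Speed limits (rad/s): [2.57, 2.57, 3.14, 3.14, 3.14, 3.14, 3.14].

## Interface

Orientations are given as a 3x3 rotation matrix whose columns are the frame's x, y, z axes.
In Python, from rig import * gives the robot as it stands. Calls block until the motion is done:
- movep(position, orientation): joint-space move of the TCP to a pose.
- move_l(position, attitude=None, feed=0.15, until_force=None): straight line of the TCP; attitude=None keeps the orientation; feed is the mean speed in m/s. With until_force (N) it stops when the force on the tool has changed by that much, and returns True; else False.
- move_joints(angles): joint-space move.
- command_gripper(opening, newtons=None): finger opening in m; newtons is the grip in N (None keeps the last); returns when the fingers have stopped.
- sleep(seconds).
- inverse_kinematics(position, orientation): joint angles nearest the present ones, or None.
- sense(): the state.
- camera(name): name is "scene" or "top" or "wrist"; returns (picture, depth): 420x560x3 uint8, red, green, blue; 420x560 float32, m along the optical axis (not along the pixel's ray), 0 where there is no reading.
- camera_params(name): a dict with "K" (3x3 intrinsics, pixels), "dist" ([k1, k2, p1, p2, k3] as OpenCV has them; the pictures are not rectified), "position" and "rotation" of the camera in the world; the wrist camera has in their place "tool_from_camera" (4x4, takes a point from camera to tool coordinates, whose origin is the TCP and whose axes are the flange's). Camera axes: x right, y down, z forward; pixel columns grow to the right and rows downward; lengths in m; the calibration is good to about 2 mm. A picture is of the moment at which its call begins: read the wrist's pose just before it. camera_params takes no time and is no camera call.
A pose or a line that the arm cannot do raises Unreachable and nothing moves.
- finish_job(): hands the job in; it is judged then, once.
The state is a dict: "time_s": time; "joint_pos": joint angles; "qd": joint speeds; "joint_efforts": joint torques, N m; "position": TCP position; "tcp_rot": TCP orientation; "wrist_force": force on the tool from outside, world axes, zero at the start; "ft_torque": the same for the moment, N m; "finger_gap": finger opening in m; "gripper_force": force on a finger pad.
Only numpy, scipy, OpenCV 4.12 (cv2) and the standard library are available. Lean on these libraries where they do the work, as an engineer would, in place of code of your own. Each camera call takes 0.05 s, during which the arm holds its last target. There are 200 camera calls.

## Working session

There is one attempt and no reset: what is moved stays moved. The work goes in short steps, each a Python script; the robot and the scene stay as the last script left them, time stands still between calls to the robot, and variables do not carry over. Pictures are saved under pics/ and viewed, at most 10 in all, crops included, and the job is handed in when it is done.

```bash
mkdir -p pics
python3 - <<'E'
from rig import *
import cv2,numpy as np
for n in("scene","top"):
    p,d=camera(n); cv2.imwrite(f"pics/{n}0.png",p[:,:,::-1]); np.savez(f"{n}0.npz",p=p,d=d)
    c=camera_params(n); print(n,c["K"],c["dist"],c["position"],c["rotation"])
print(sense()["time_s"],sense()["tcp_rot"],camera_params("wrist"))
E
```

```text
scene [[393.10772833   0.         279.22048625]
 [  0.         393.10772833 215.3309368 ]
 [  0.           0.           1.        ]] [0.02512873 0.         0.         0.         0.        ] [ 1.0900454  -0.02614367  0.76139829] [[ 0.08956599  0.78425237 -0.61394311]
 [ 0.99587766 -0.06164355  0.06654146]
 [ 0.01433966 -0.61737208 -0.78654058]]
top [[496.71627593   0.         288.27942757]
 [  0.         496.71627593 208.77652805]
 [  0.           0.           1.        ]] [0.00120881 0.         0.         0.         0.        ] [0.42575887 0.0455731  1.01676226] [[-0.01710912 -0.99416894  0.10646781]
 [-0.99963968  0.01480547 -0.02238994]
 [ 0.02068308 -0.10681252 -0.99406403]]
0.1 [[ 9.39783872e-01  3.41768713e-01 -6.48360641e-04]
 [ 3.41769320e-01 -9.39782560e-01  1.57244608e-03]
 [-7.19051504e-05 -1.69934924e-03 -9.99998554e-01]] {'K': array([[349.07628228,   0.        , 278.28262544],
       [  0.        , 349.07628228, 212.41182966],
       [  0.        ,   0.        ,   1.        ]]), 'dist': array([0.02339605, 0.        , 0.        , 0.        , 0.        ]), 'tool_from_camera': array([[-6.64594389e-05, -9.62687725e-01, -2.70614745e-01,
         7.00955288e-02],
       [ 9.99999671e-01,  1.54875829e-04, -7.96543722e-04,
        -1.44683205e-04],
       [ 8.08734547e-04, -2.70614709e-01,  9.62687397e-01,
        -1.51832148e-01],
       [ 0.00000000e+00,  0.00000000e+00,  0.00000000e+00,
         1.00000000e+00]])}
```

View pics/scene0.png

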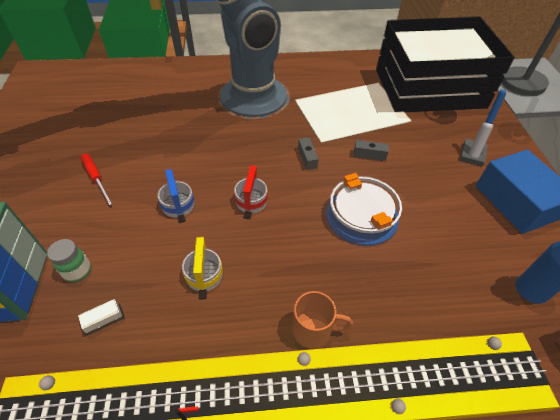

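View pics/top0.png

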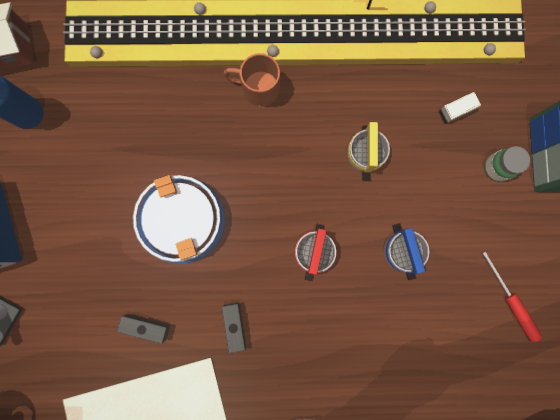

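The top view shows the yellow sieve at about (370,148), with its bar running roughly vertically at (373,145). The pan is at (178,219), with claws at (165,187) and (187,248). Red is at (317,251) and blue at (409,250). The scene view agrees.

```bash
cat > h.py <<'E'
import numpy as np,cv2
def rays(c,uv,R=None):
    n=cv2.undistortPoints(np.float64(uv).reshape(-1,1,2),np.array(c["K"]),np.array(c["dist"])).reshape(-1,2)
    return np.c_[n,np.ones(len(n))]@np.array(c["rotation"] if R is None else R).T
def plane(c,uv,z,pos=None,R=None):
    p=np.array(c["position"] if pos is None else pos); r=rays(c,uv,R); return p+r*((z-p[2])/r[:,2])[:,None]
def pts(c,uv,d,pos=None,R=None):
    p=np.array(c["position"] if pos is None else pos); uv=np.asarray(uv)
    return p+rays(c,uv,R)*d[uv[:,1],uv[:,0]][:,None]
def mask(p,lo,hi):
    h=cv2.cvtColor(p,cv2.COLOR_RGB2HSV); m=cv2.inRange(h,lo,hi)
    return m
COL=dict(y=((22,120,90),(34,255,255)),o=((5,180,120),(17,255,255)),r=((0,190,90),(4,255,255)),b=((108,130,60),(125,255,255)))
def rect(P):
    (c,s,a)=cv2.minAreaRect(np.float32(P[:,:2]*1000)); b=cv2.boxPoints((c,s,a))
    e=max(b[1]-b[0],b[2]-b[1],key=np.linalg.norm); return np.round(c,1),np.round(s,1),round(float(np.degrees(np.arctan2(e[1],e[0]))%180),1)
E
python3 - <<'E'
from rig import *
from h import *
box=dict(top=dict(y=(340,110,400,190),r=(290,215,345,290),b=(380,215,435,285),o=(130,170,225,265)),scene=dict(y=(170,225,235,300),r=(225,155,275,220),b=(150,160,205,220),o=(330,165,405,235)))
for n in("top","scene"):
    f=np.load(n+"0.npz");c=camera_params(n)
    for k,(x0,y0,x1,y1) in box[n].items():
        m=mask(f["p"],*COL[k]); z=np.zeros_like(m); z[y0:y1,x0:x1]=m[y0:y1,x0:x1]
        uv=np.argwhere(z)[:,::-1]; uv=uv[f["d"][uv[:,1],uv[:,0]]>0]
        P=pts(c,uv,f["d"])
        if k!="o":
            s=P[:,2]>.078; Q=plane(c,uv[s],.085); print(n,k,len(uv),s.sum(),"z",np.round(np.percentile(P[s,2],[5,50,95]),4),rect(Q),np.round(np.median(P[s],0),4))
        else:
            s=P[:,2]>.055; L,_,_=0,0,0
            nl,lab,st,ce=cv2.connectedComponentsWithStats(z)
            C=[]
            for i in range(1,nl):
                if st[i,4]<20: continue
                q=P[(lab[uv[:,1],uv[:,0]]==i)&s]; C.append((q.min(0)+q.max(0))/2); print(n,"claw",len(q),q.mean(0).round(4),np.percentile(q[:,2],[5,50,95]).round(4),rect(q))
                C[-1]=q.mean(0)
            d=C[1]-C[0]; print("mid",(C[0]+C[1])/2,np.linalg.norm(d[:2]),np.degrees(np.arctan2(d[1],d[0])))
    # white rim
    x0,y0,x1,y1=(120,165,235,275) if n=="top" else (315,165,415,245)
    vv,uu=np.mgrid[y0:y1,x0:x1]; uv=np.c_[uu.ravel(),vv.ravel()]; P=pts(c,uv,f["d"])
    h=P[:,2]; print("hist",np.histogram(h,bins=np.arange(0,.09,.005))[0])
    s=(h>.02); q=P[s]; print("pan",rect(q),cv2.minEnclosingCircle(np.float32(q[:,:2]*1000)))
E
```

```text
top y 437 391 z [0.0808 0.0856 0.0887] (array([ 649.4, -140.4]), array([15.5, 84.6]), 178.0) [ 0.6492 -0.1403  0.0856]Traceback (most recent call last):
  File "<stdin>", line 9, in <module>
  File "h.py", line 9, in pts
    return p+rays(c,uv,R)*d[uv[:,1],uv[:,0]][:,None]
             ~~~~^^^^^^^^
  File "h.py", line 3, in rays
    n=cv2.undistortPoints(np.float64(uv).reshape(-1,1,2),np.array(c["K"]),np.array(c["dist"])).reshape(-1,2)
      ~~~~~~~~~~~~~~~~~~~^^^^^^^^^^^^^^^^^^^^^^^^^^^^^^^^^^^^^^^^^^^^^^^^^^^^^^^^^^^^^^^^^^^^^
cv2.error: OpenCV(4.12.0) /io/opencv/modules/calib3d/src/undistort.dispatch.cpp:347: error: (-215:Assertion failed) CV_IS_MAT(_src) && CV_IS_MAT(_dst) && (_src->rows == 1 || _src->cols == 1) && (_dst->rows == 1 || _dst->cols == 1) && _src->cols + _src->rows - 1 == _dst->rows + _dst->cols - 1 && (CV_MAT_TYPE(_src->type) == CV_32FC2 || CV_MAT_TYPE(_src->type) == CV_64FC2) && (CV_MAT_TYPE(_dst->type) == CV_32FC2 || CV_MAT_TYPE(_dst->type) == CV_64FC2) in function 'cvUndistortPointsInternal'
```

Run:
```python
from rig import *
from h import *
COL['r']=((170,150,80),(180,255,255))
box=dict(top=dict(y=(340,110,400,190),r=(290,215,345,290),b=(380,215,435,285),o=(130,170,225,265)),scene=dict(y=(170,225,235,300),r=(225,155,275,220),b=(150,160,205,220),o=(330,165,405,235)))
for n in("top","scene"):
    f=np.load(n+"0.npz");c=camera_params(n)
    for k,(x0,y0,x1,y1) in box[n].items():
        m=mask(f["p"],*COL[k])
        if k=='r': m|=mask(f["p"],(0,190,90),(5,255,255))
        z=np.zeros_like(m); z[y0:y1,x0:x1]=m[y0:y1,x0:x1]
        uv=np.argwhere(z)[:,::-1]; uv=uv[f["d"][uv[:,1],uv[:,0]]>0]
        if len(uv)<30: print(n,k,"none",f["p"][250,317]); continue
        P=pts(c,uv,f["d"])
        if k!="o":
            s=P[:,2]>.078
            if s.sum()<5: print(n,k,"low",len(uv)); continue
            Q=plane(c,uv[s],.085); print(n,k,len(uv),s.sum(),"z",np.round(np.percentile(P[s,2],[5,50,95]),4),rect(Q),np.round(np.median(P[s],0),4))
        else:
            s=P[:,2]>.055
            nl,lab,st,ce=cv2.connectedComponentsWithStats(z); C=[]
            for i in range(1,nl):
                if st[i,4]<20: continue
                q=P[(lab[uv[:,1],uv[:,0]]==i)&s]; print(n,"claw",len(q),q.mean(0).round(4),np.percentile(q[:,2],[5,50,95]).round(4),rect(q)); C.append(q.mean(0))
            d=C[1]-C[0]; print("mid",(C[0]+C[1])/2,np.linalg.norm(d[:2]),np.degrees(np.arctan2(d[1],d[0])))
    x0,y0,x1,y1=(120,165,235,275) if n=="top" else (315,165,415,245)
    vv,uu=np.mgrid[y0:y1,x0:x1]; uv=np.c_[uu.ravel(),vv.ravel()]; P=pts(c,uv,f["d"])
    h=P[:,2]; print("hist",np.histogram(h,bins=np.arange(0,.09,.005))[0])
    q=P[h>.02]; print("pan",rect(q),cv2.minEnclosingCircle(np.float32(q[:,:2]*1000)))
    q=P[(h>.05)]; print("rim",rect(q),cv2.minEnclosingCircle(np.float32(q[:,:2]*1000)))
```

```text
top y 437 391 z [0.0808 0.0856 0.0887] (array([ 649.4, -140.4]), array([15.5, 84.6]), 178.0) [ 0.6492 -0.1403  0.0856]
top r none [228  78  72]
top b 501 392 z [0.081  0.0852 0.0881] (array([ 443.4, -209.8]), array([83.6, 17.6]), 14.2) [ 0.4432 -0.2104  0.0852]
top o none [228  78  72]
hist [4812  513  343   11    2    1    2    1  618 2980  592  209  103  266
  257    8    0]
pan (array([513.8, 183.8]), array([282.8, 165.7]), 87.9) ((490.31231689453125, 180.17127990722656), 149.27777099609375)
rim (array([513.8, 183.8]), array([282.8, 165.7]), 87.9) ((489.0225524902344, 180.67544555664062), 149.18096923828125)
scene y 592 303 z [0.0814 0.0841 0.0862] (array([ 650.4, -139.6]), array([16.8, 88.4]), 178.3) [ 0.6526 -0.1402  0.0841]
scene r 387 189 z [0.0813 0.0843 0.0864] (array([448., -28.]), array([16.6, 88.1]), 166.3) [ 0.4488 -0.0283  0.0843]
scene b 375 184 z [0.082  0.0841 0.0864] (array([ 446.4, -210.5]), array([89.9, 15.4]), 14.8) [ 0.4487 -0.2103  0.0841]
scene claw 183 [0.454  0.2188 0.0659] [0.0594 0.0652 0.0713] (array([452.7, 221. ]), array([36.3, 33.8]), 21.0)
scene claw 207 [0.5781 0.2596 0.066 ] [0.058  0.0656 0.0719] (array([574.9, 261.2]), array([33.4, 32.2]), 19.9)
mid [0.51606345 0.23918835 0.06597394] 0.13065469322757328 18.164166958709792
hist [1378  392  167   76   80   77   54   13 1019 1049  394   56  155  143
   82    0    0]
pan (array([773.8, 159.1]), array([165. , 714.2]), 162.6) ((762.24267578125, 122.1336669921875), 359.7789306640625)
rim (array([774. , 159.1]), array([165. , 713.8]), 162.6) ((766.6806030273438, 131.11724853515625), 359.57733154296875)
```

Run:
```python
from rig import *
from h import *
for n,(x0,y0,x1,y1) in dict(top=(120,165,235,275),scene=(315,165,415,245)).items():
    f=np.load(n+"0.npz");c=camera_params(n)
    m=mask(f["p"],(5,130,150),(18,255,255)); z=np.zeros_like(m); z[y0:y1,x0:x1]=m[y0:y1,x0:x1]
    vv,uu=np.mgrid[y0:y1,x0:x1]; uv=np.c_[uu.ravel(),vv.ravel()]; P=pts(c,uv,f["d"])
    ok=(np.hypot(P[:,0]-.516,P[:,1]-.239)<.11)&(f["d"][uv[:,1],uv[:,0]]>0)
    nl,lab,st,ce=cv2.connectedComponentsWithStats(z); C=[];O=[]
    for i in range(1,nl):
        if st[i,4]<30: continue
        q=P[ok&(lab[uv[:,1],uv[:,0]]==i)&(P[:,2]>.06)]; C.append(q.mean(0)); print(n,len(q),rect(q),q[:,2].mean())
    d=C[1]-C[0]; print("mid",(C[0]+C[1])/2,np.linalg.norm(d[:2]),np.degrees(np.arctan2(d[1],d[0]))%180)
    org=cv2.dilate(z,np.ones((5,5)))[uv[:,1],uv[:,0]]>0
    for lo,hi in((.02,.05),(.05,.058),(.058,.08)):
        q=P[ok&~org&(P[:,2]>lo)&(P[:,2]<hi)]
        r=np.hypot(q[:,0]-.516,q[:,1]-.239)
        if len(q)>10: print(lo,len(q),rect(q),np.percentile(r,[5,50,95]).round(4),cv2.minEnclosingCircle(np.float32(q[:,:2]*1000)))
    # outer edge of everything above 20 mm
    rim=P[ok&~org&(P[:,2]>.046)&(np.hypot(P[:,0]-.516,P[:,1]-.239)>.07)]
    A=np.c_[2*rim[:,:2],np.ones(len(rim))]; s=np.linalg.lstsq(A,(rim[:,:2]**2).sum(1),rcond=None)[0]; print("circfit",s[:2],np.sqrt(s[2]+s[0]**2+s[1]**2))
```

```text
top 299 (array([576. , 261.3]), array([35. , 31.1]), 17.8) 0.06892266587312025
top 277 (array([453.8, 220.1]), array([32. , 31.4]), 18.3) 0.06907877091750546
mid [0.51469513 0.24062507 0.06900072] 0.12911969850838334 18.65511893563439
0.02 3463 (array([512.9, 237.3]), array([156. , 162.1]), 111.7) [0.0148 0.0471 0.0696] ((515.83447265625, 240.8128662109375), 83.62434387207031)
0.05 723 (array([514.7, 240.5]), array([160.6, 165.6]), 108.1) [0.0418 0.0802 0.084 ] ((515.281982421875, 241.1981201171875), 84.0550308227539)
circfit [0.51557322 0.24003945] 0.08018019559982507
scene 156 (array([452.5, 221.4]), array([36.3, 34.7]), 21.0) 0.06686768383850054
scene 162 (array([574.3, 261.3]), array([35. , 32.4]), 18.5) 0.0672813605932319
mid [0.51405695 0.24078847 0.06707452] 0.12871138104937074 18.713461758569625
0.02 2155 (array([517.3, 240.8]), array([159.7, 164.4]), 95.8) [0.016  0.0541 0.0804] ((513.12744140625, 240.01121520996094), 84.35575866699219)
0.05 350 (array([512.2, 240.3]), array([162.5, 165.8]), 110.5) [0.0753 0.0801 0.0852] ((513.1190795898438, 240.6588134765625), 84.55559539794922)
circfit [0.51443312 0.24038862] 0.08021169749615864
```

```bash
cat >> h.py <<'E'
SY=np.array([.650,-.140]); PAN=np.array([.5148,.2404]); PX=18.6
def R(bar):  # tool down, finger line square to the bar at angle `bar` deg
    a=np.radians(bar+90); y=np.array([np.cos(a),np.sin(a),0]); z=np.array([0,0,-1.]); return np.c_[np.cross(y,z),y,z]
E
python3 - <<'E'
from rig import *
from h import *
for b in(-2,178):
    q=inverse_kinematics([*SY,.079],R(b)); print("grasp",b,None if q is None else np.round(q,2))
for b in (88.6,88.6-180):
    for o in (0,-35,-74):
        q=inverse_kinematics([*PAN,.124],R(b+o)); print("pan",b,o,None if q is None else np.round(q,2))
E
```

```text
grasp -2 [ 0.62  0.71 -0.71  1.66  0.53  0.98  1.26]
grasp 178 [ 0.29  0.6  -0.2   1.68  0.15  0.88 -1.58]
pan 88.6 0 [ 0.3   0.71 -1.18  1.85  0.74  1.11  1.96]
pan 88.6 -35 [ 0.3   0.71 -1.18  1.85  0.74  1.11  1.35]
pan 88.6 -74 [ 0.28  0.68 -1.13  1.85  0.7   1.08  0.7 ]
pan -91.4 0 [ 0.29  0.7  -1.16  1.85  0.72  1.1  -1.17]
pan -91.4 -35 [ 0.21  0.61 -1.01  1.85  0.61  1.02 -1.68]
pan -91.4 -74 [ 0.08  0.52 -0.79  1.86  0.45  0.95 -2.23]
```

Run:
```python
from rig import *
from h import *
movep([*SY,.18],R(-2))
command_gripper(.06)
move_l([*SY,.079],feed=.1)
command_gripper(0.0,70)
s=sense(); print(s["time_s"],s["finger_gap"],s["gripper_force"],s["position"],s["wrist_force"])
move_l([*SY,.26],feed=.15)
s=sense(); print(s["time_s"],s["finger_gap"],s["gripper_force"],s["wrist_force"],s["ft_torque"])
movep([*PAN,.26],R(88.6))
s=sense(); print(s["time_s"],s["position"],s["joint_pos"][6])
for n in("scene","wrist","top"):
    p,d=camera(n); cv2.imwrite(f"pics/{n}1.png",p[:,:,::-1]); np.savez(f"{n}1.npz",p=p,d=d)
cv2.imwrite("pics/c1.png",np.hstack([cv2.resize(cv2.imread("pics/%s1.png"%n),(400,300)) for n in("scene","wrist")]))
```

```text
4.55 7.654627691984739e-05 0.0 [ 0.6499903  -0.13999955  0.07899767] [-0.17476429 -0.71646656  0.84219218]
5.9083 -5.6966442267821535e-06 0.0 [-0.25738334  0.02731349  0.43446976] [-0.06033668 -0.02860678  0.03479498]
7.4 [0.51588122 0.23902055 0.25965071] 2.1516871707321505
```

View pics/c1.png

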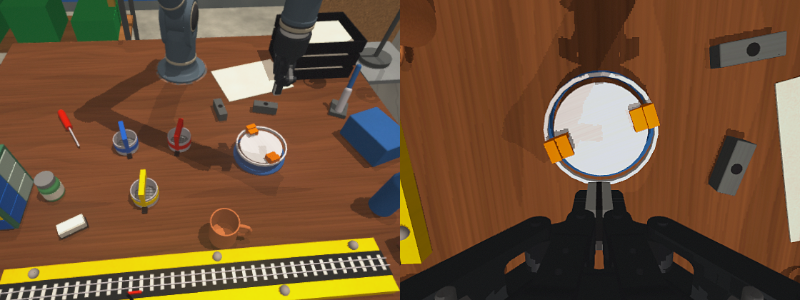

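The grasp missed: the fingers are shut on nothing. In the scene view yellow still stands at about (145,190), and the pan is under the tool in the wrist view. I'll check positions through the wrist camera before trying again.

Run:
```python
from rig import *
from h import *
c=camera_params("top"); f=np.load("top1.npz"); cs=camera_params("scene"); fs=np.load("scene1.npz")
for n,c,f,(x0,y0,x1,y1) in(("top",c,f,(340,110,400,190)),("scene",cs,fs,(170,225,235,300))):
    z=mask(f["p"],*COL["y"]); uv=np.argwhere(z)[:,::-1]; uv=uv[(uv[:,0]>x0)&(uv[:,0]<x1)&(uv[:,1]>y0)&(uv[:,1]<y1)]
    P=pts(c,uv,f["d"]); s=P[:,2]>.078; print(n,len(uv),rect(plane(c,uv[s],.085)) if s.sum() else P[:,2].max())
s=sense(); print(s["position"],s["tcp_rot"],s["finger_gap"])
T=np.array(camera_params("wrist")["tool_from_camera"]); Rw=np.array(s["tcp_rot"]); pos=np.array(s["position"])+Rw@T[:3,3]; RW=Rw@T[:3,:3]
f=np.load("wrist1.npz"); c=camera_params("wrist")
z=mask(f["p"],(5,150,150),(18,255,255)); z[300:]=0
nl,lab,st,ce=cv2.connectedComponentsWithStats(z); C=[]
for i in range(1,nl):
    if st[i,4]<300: continue
    uv=np.argwhere(lab==i)[:,::-1]; P=pts(c,uv,f["d"],pos,RW); print(st[i],P.mean(0),P[:,2].max())
movep([.60,-.14,.24],R(-2)); 
command_gripper(.085)
s=sense(); p,d=camera("wrist"); np.savez("wrist2.npz",p=p,d=d,pos=s["position"],R=s["tcp_rot"]); cv2.imwrite("pics/wrist2.png",p[:,:,::-1]); print(s["position"],s["time_s"],s["finger_gap"])
```

```text
top 438 (array([ 649.4, -140.4]), array([15.5, 84.5]), 178.0)
scene 601 (array([ 660.9, -137.7]), array([109.3,  34.1]), 13.1)
[0.51569495 0.2392152  0.25976469] [[-2.71727227e-02 -9.99630740e-01 -1.64685924e-04]
 [-9.99630708e-01  2.71727708e-02 -2.96802757e-04]
 [ 3.01168133e-04  1.56560168e-04 -9.99999942e-01]] -8.41771894297732e-05
[201 189  43  40 991] [0.57492631 0.2621335  0.06905196] 0.4116176596300859
[ 0.59997703 -0.14003742  0.23999433] 9.7833 0.08513503344270248
```

View pics/wrist2.png

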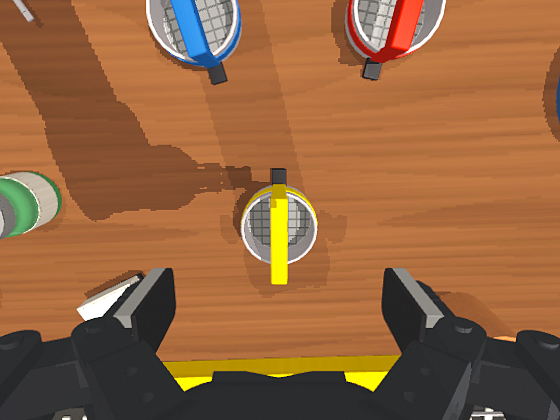

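Wrist view: yellow bar runs from (280,185) to (280,283), with the sieve at (280,228), centred between the open fingers. I'll ray-cast it to the bar-top plane.

Run:
```python
from rig import *
from h import *
f=np.load("wrist2.npz"); c=camera_params("wrist"); T=np.array(c["tool_from_camera"])
pos=f["pos"]+f["R"]@T[:3,3]; RW=f["R"]@T[:3,:3]
z=mask(f["p"],*COL["y"]); z[300:]=0; nl,lab,st,ce=cv2.connectedComponentsWithStats(z)
for i in range(1,nl):
    if st[i,4]<300: continue
    uv=np.argwhere(lab==i)[:,::-1]; P=pts(c,uv,f["d"],pos,RW); s=P[:,2]>.075
    print(st[i],np.percentile(P[:,2],[2,25,50,75,98]),rect(plane(c,uv[s],.085,pos,RW)) if s.sum()>5 else 0)
print(cv2.cvtColor(f["p"][240:241,280:281],cv2.COLOR_RGB2HSV), f["d"][[190,240,275],280], pts(c,[[280,190],[280,240],[280,275],[280,330]],f["d"],pos,RW))
```

```text
[ 242  184   75  101 1959] [0.00707659 0.07835212 0.0845484  0.08519107 0.08624587] (array([ 645. , -140.5]), array([90.9, 22.9]), 3.5)
[[[ 30 255 255]]] [0.34974462 0.326379   0.3356681 ] [[ 6.05864801e-01 -1.37545730e-01  4.90989576e-02]
 [ 6.45936113e-01 -1.39097950e-01  8.46692584e-02]
 [ 6.81496149e-01 -1.40299646e-01  8.50408977e-02]
 [ 8.00183892e-01 -1.43820274e-01 -4.74582118e-04]]
```

Run:
```python
from rig import *
from h import *
f=np.load("wrist1.npz"); c=camera_params("wrist"); T=np.array(c["tool_from_camera"])
vv,uu=np.mgrid[245:330:6,272:292:6]; uv=np.c_[uu.ravel(),vv.ravel()]; P=pts(c,uv,f["d"],T[:3,3],T[:3,:3]); print("tip in tool frame, max z",P[P[:,2]<.1][:,2].max(),P[P[:,2]<.1][:8].round(3))
movep([*SY,.17],R(-2))
move_l([*SY,.079],feed=.12)
s=sense(); print(s["time_s"],s["position"],s["finger_gap"],s["wrist_force"])
p1,_=camera("scene");p2,_=camera("wrist")
command_gripper(.014,70)
s=sense(); print(s["time_s"],s["position"],s["finger_gap"],s["gripper_force"],s["wrist_force"])
p3,_=camera("scene");p4,_=camera("wrist")
g=lambda p:cv2.resize(p[180:320,120:290],(400,300))
cv2.imwrite("pics/c2.png",np.vstack([np.hstack([g(p1),cv2.resize(p2,(400,300))]),np.hstack([g(p3),cv2.resize(p4,(400,300))])])[:,:,::-1])
```

```text
tip in tool frame, max z -0.015581365273775932 [[ 0.01  -0.002 -0.017]
 [ 0.01   0.001 -0.016]
 [ 0.01   0.003 -0.016]
 [ 0.01   0.006 -0.016]
 [ 0.01  -0.002 -0.022]
 [ 0.01   0.001 -0.022]
 [ 0.01   0.003 -0.022]
 [ 0.01   0.005 -0.022]]
11.175 [ 0.65072445 -0.13985852  0.0799653 ] 0.08505033660129707 [ 0.38176574 -0.47405637  0.05296215]
11.95 [ 0.6499972  -0.13999639  0.07896825] 0.01390860825829603 0.0 [-0.30252296  0.21581105  0.61863829]
```

View pics/c2.png

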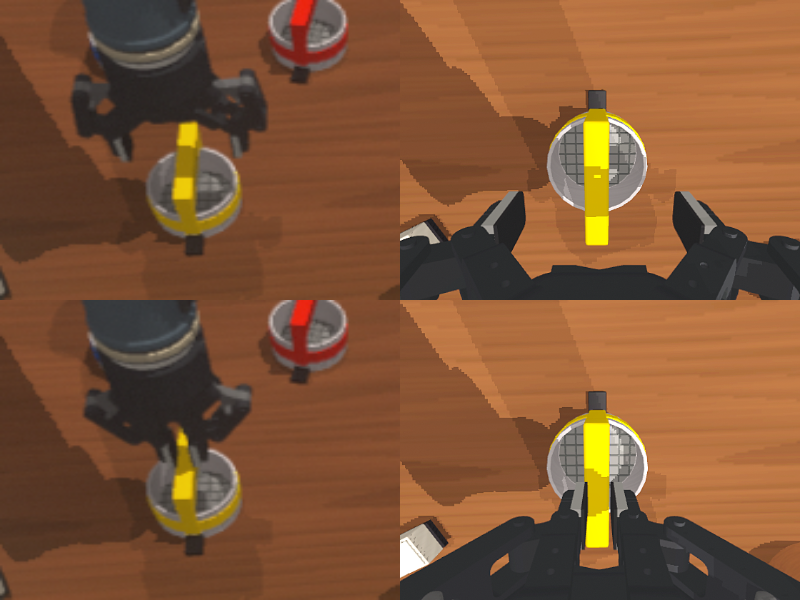

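The tips are closing above the bar: in the lower-right wrist view, pads at (575,500) and (620,500) hide the bar's sides. Wrist depth also puts the tips about 16 mm *behind* the TCP, not 25 mm ahead. I'll measure the true tip height with both cameras.

Run:
```python
from rig import *
from h import *
move_l([*SY,.13],feed=.15)
s=sense(); pos=np.array(s["position"]); Rw=np.array(s["tcp_rot"])
p,d=camera("wrist"); c=camera_params("wrist"); T=np.array(c["tool_from_camera"])
vv,uu=np.mgrid[0:420,200:360]; uv=np.c_[uu.ravel(),vv.ravel()]; P=pts(c,uv,d,T[:3,3],T[:3,:3]); hsv=cv2.cvtColor(p,cv2.COLOR_RGB2HSV)[uv[:,1],uv[:,0]]
k=(d[uv[:,1],uv[:,0]]>0)&(hsv[:,1]<120)&(abs(P[:,0])<.02)&(abs(P[:,1])<.03)&(P[:,2]<.04)&(P[:,2]>-.08)
print("wrist tips: z pct",np.percentile(P[k,2],[50,90,97,99.5]).round(4),P[k].min(0),P[k].max(0))
p,d=camera("scene"); c=camera_params("scene"); vv,uu=np.mgrid[100:330,120:300]; uv=np.c_[uu.ravel(),vv.ravel()]; W=pts(c,uv,d); Q=(W-pos)@Rw
hsv=cv2.cvtColor(p,cv2.COLOR_RGB2HSV)[uv[:,1],uv[:,0]]
k=(hsv[:,1]<120)&(abs(Q[:,0])<.03)&(abs(Q[:,1])<.04)&(W[:,2]>.095)
print("scene tips z",k.sum(),np.percentile(Q[k,2],[50,90,97,99.5]).round(4),"mean lowest",Q[k][Q[k,2]>np.percentile(Q[k,2],90)].mean(0)); print(pos,s["time_s"],s["finger_gap"])
```

```text
wrist tips: z pct [-0.0545 -0.0257 -0.0178 -0.0145] [-0.01250224 -0.02470803 -0.07999646] [ 0.01699742  0.02690528 -0.01271753]
scene tips z 3375 [-0.2007 -0.0618 -0.0339 -0.0184] mean lowest [-0.00730005  0.00070614 -0.04327545]
[ 0.64983813 -0.1401572   0.13001317] 12.5417 0.0145369649591992
```

Both cameras agree: the real fingertips are 15 mm behind the reported TCP, a 40 mm offset along z with no sideways shift. I'll command TCP heights 40 mm lower, so z = 0.039 for the grasp.

```bash
echo 'DZ=-.040' >>h.py
python3 - <<'E'
from rig import *
from h import *
command_gripper(.06)
print(move_l([*SY,.079+DZ],feed=.1,until_force=12))
command_gripper(0.0,70)
s=sense(); print(s["time_s"],s["finger_gap"],s["gripper_force"],s["position"],s["wrist_force"])
if s["finger_gap"]<.012: raise SystemExit("missed")
move_l([*SY,.24+DZ],feed=.15)
s=sense(); print(s["time_s"],s["finger_gap"],s["gripper_force"],s["wrist_force"],s["ft_torque"])
movep([*PAN,.24+DZ],R(88.6)); sleep(.2)
s=sense(); print(s["time_s"],s["position"],s["joint_pos"][6],s["finger_gap"])
p,d=camera("scene"); np.savez("scene3.npz",p=p,d=d); pt,d=camera("top"); np.savez("top3.npz",p=pt,d=d)
cv2.imwrite("pics/c3.png",np.hstack([cv2.resize(p[100:280,270:470],(400,360)),cv2.resize(pt[130:310,90:290],(400,360))])[:,:,::-1])
E
```

```text
False
14.675 0.01574268347428462 69.89845633506775 [ 0.65019074 -0.1404924   0.03930824] [ 0.09169918 -0.43640765  2.36533594]
15.9 0.015064652187396365 69.1981315612793 [-0.70573501  0.23112845 -2.88315496] [-0.0001668  -0.03101393  0.01449398]
17.5917 [0.51553599 0.23940798 0.19983051] 2.0527893113341715 0.015185670631056478
```

View pics/c3.png

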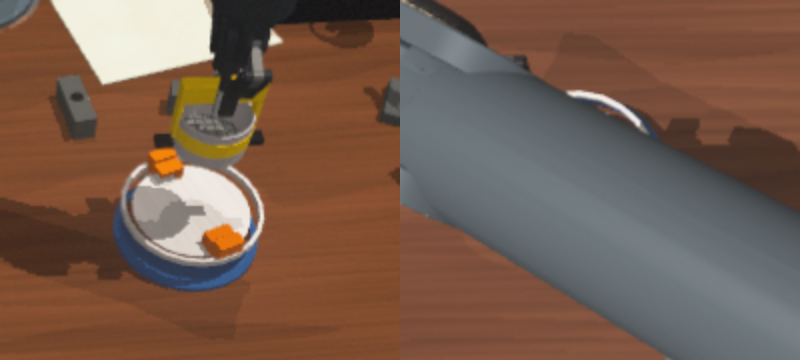

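It's held: the sieve hangs upright over the pan, with its bar and lugs left-right in the scene crop, across the claw line. Next I'll lower it and turn it.

Run:
```python
from rig import *
from h import *
move_l([*PAN,.12],feed=.12)
hit=move_l([*PAN,.082],feed=.04,until_force=8)
s=sense(); z=s["position"][2]; print(hit,s["time_s"],s["position"],s["wrist_force"],s["ft_torque"],s["finger_gap"])
if not .078<z<.091: raise SystemExit("height wrong")
z=max(z,.0835)+.0005
for k in range(8,65,8):
    move_l([*PAN,z],R(88.6-k),feed=.15)
    s=sense(); print(k,round(s["time_s"],2),np.round(s["position"],4),np.round(s["wrist_force"],1),np.round(s["ft_torque"],2),round(s["finger_gap"],4))
    if abs(s["ft_torque"][2])>1.5 or np.linalg.norm(s["wrist_force"][:2])>25: print("stop");break
p,d=camera("scene"); np.savez("scene4.npz",p=p,d=d)
cv2.imwrite("pics/c4.png",cv2.resize(p[100:280,270:470],(600,540))[:,:,::-1])
```

```text
True 19.35 [0.5147063  0.24006543 0.08418038] [-1.01949667 -0.04671441  4.27507779] [-0.03187876  0.30294531  0.06131585] 0.015244320159530046
8 19.64 [0.5148 0.2404 0.0846] [-0.2 -0.4 -2.8] [-0.03  0.   -0.01] 0.0148
16 19.93 [0.5148 0.2403 0.0845] [ 0.7  0.  -3.9] [-0.01  0.04 -0.02] 0.0152
24 20.23 [0.5148 0.2403 0.0845] [-0.4  0.3 -3.7] [ 0.05 -0.03  0.05] 0.0153
32 20.52 [0.5148 0.2403 0.0846] [ 0.4 -0.2 -3.8] [ 0.02  0.07 -0.  ] 0.0151
40 20.81 [0.5148 0.2403 0.0846] [ 0.  -1.  -3.7] [ 0.04 -0.02  0.02] 0.0152
48 21.1 [0.5149 0.2404 0.0846] [-0.5 -0.2 -3.3] [0.   0.03 0.03] 0.0152
56 21.39 [0.5148 0.2404 0.0847] [-0.1  0.4 -3.5] [0.04 0.   0.01] 0.0151
64 21.68 [0.5148 0.2405 0.0847] [-0.7 -0.8 -2.6] [0.07 0.04 0.02] 0.0151
```

View pics/c4.png

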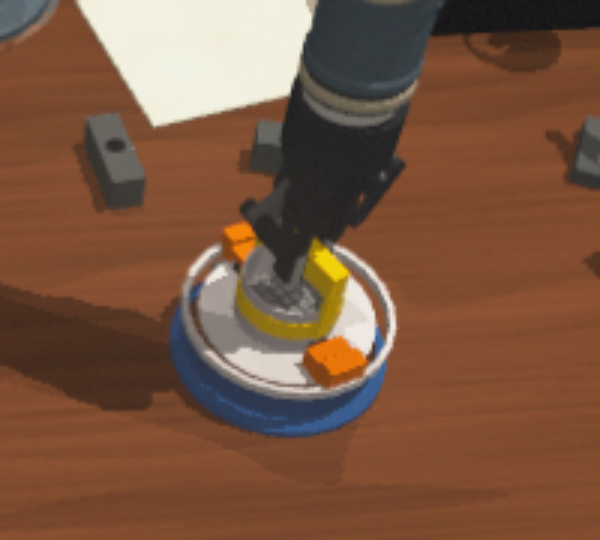

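The sieve sits in the pan with its bar pointing nearly at the front claw, at (335,360). Now the last few degrees to the stop, then lower it and release.

Run:
```python
from rig import *
from h import *
for k in range(66,77,2):
    move_l([*PAN,.0845],R(88.6-k),feed=.15); sleep(.1)
    s=sense(); print(k,round(s["time_s"],2),np.round(s["wrist_force"],1),np.round(s["ft_torque"],2))
    if abs(s["ft_torque"][2])>.3 or np.linalg.norm(s["wrist_force"][:2])>12: print("stop");break
print(move_l([*PAN,.0825],feed=.03,until_force=4),sense()["position"])
command_gripper(.05); sleep(.2)
move_l([*PAN,.22],feed=.15)
movep([.55,-.05,.26],R(0))
s=sense(); print(s["time_s"],s["wrist_force"])
for n,(x0,y0,x1,y1) in dict(top=(120,165,235,275),scene=(315,150,415,245)).items():
    p,d=camera(n);c=camera_params(n); cv2.imwrite(f"pics/{n}5.png",cv2.resize(p[y0:y1,x0:x1],None,fx=4,fy=4)[:,:,::-1])
    z=mask(p,*COL["y"]); uv=np.argwhere(z)[:,::-1]; uv=uv[(uv[:,0]>x0)&(uv[:,0]<x1)&(uv[:,1]>y0)&(uv[:,1]<y1)]
    P=pts(c,uv,d); q=P[:,2]>.122; print(n,len(uv),np.percentile(P[q,2],[10,50,90]).round(4) if q.any() else P[:,2].max(),rect(plane(c,uv[q],.130)) if q.sum()>5 else 0)
```

```text
66 22.08 [ 0.   0.9 -3.8] [-0.05  0.03 -0.04]
68 22.43 [ 0.3  0.1 -3.4] [ 0.01 -0.04 -0.01]
70 22.78 [-0.1  0.9 -3.5] [0.33 0.07 0.09]
72 23.13 [-0.4  4.4 -3.8] [1.1  0.08 0.79]
stop
False [0.51471805 0.24150276 0.0841339 ]
26.2083 [-0.02408492 -0.692104   -0.31906335]
top 116 [0.1285 0.1304 0.1327] (array([513.4, 240.9]), array([85.6, 14.6]), 17.7)
scene 638 [0.1249 0.1289 0.1305] (array([531.6, 231.2]), array([ 65.7, 106.2]), 154.1)
```

View pics/top5.png

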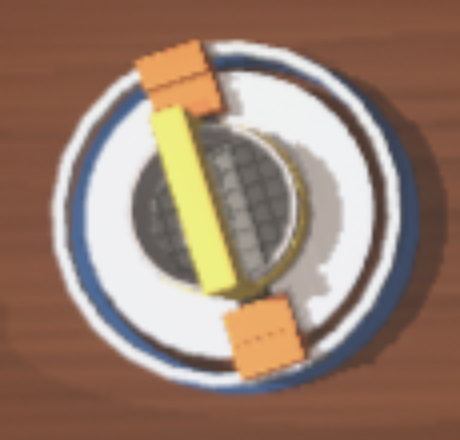

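The sieve is home: its bar lines up with both claws, at (180,75) and (265,340). The top view measures it at 17.7° against the pan's 18.6°, about 1.5 mm off centre. The bar top is at 0.130 m, so it stands on the floor.

```bash
python3 -c "
from rig import *
print(finish_job())"
```

```text
the job is handed in; nothing more can be done
None
```

The yellow sieve is on the pan floor, turned clockwise to its stops under both claws and released, about 1.5 mm off centre and 1° off the pan's x axis by the top camera; the job is handed in at about 26 s of the 40 s, with no verdict shown. The first two grasps closed above the bar because the real fingertips sit 40 mm higher than the given tool frame; I corrected for that, and red and blue were never approached.

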